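# Set up the brass rod in the V block

## Robot

A 6-joint arm with a two-finger parallel gripper is mounted at the origin on the work surface. World frame = base frame: x ahead of the robot, y to its left, z up, the work surface at z = 0. Lengths are in m, angles in rad, forces in N, time in s.
With the tool pointing down it reaches from about 0.25 to 0.725 m from the base axis. Payload 9.7 kg.
Tool frame: the origin (TCP) lies midway between the tips of the shut fingers; the grasp point (between the pads) lies 19 mm behind it (manip.tcp_to_grasp is the distance from the TCP to the grasp point, in m); z points along the fingers, y is the line along which they close (so a half turn about z gives the same grasp; the last joint's range is limited). The gripper opens to 85 mm and grips with 20 to 120 N. Pads are 22 mm wide; open, the fingers measure 114 mm over their backs; the gripper's body (76 mm by 85 mm) begins 54 mm behind the grasp point. The pads swing forward as they close: fully open they stand 13 mm farther back than shut.
Start: joints at [1.321, 0.087, 0.176, 1.66, 0, 1.571], TCP at [0.136, 0.533, 0.231] pointing down, gripper open.
Joint ranges: [-3.13, 3.13], [-0.85, 1.81], [-1.15, 1.24], [-2.2, 2.28], [-1.44, 1.52], [-3.14, 3.14]. Speed limits (rad/s): [2.22, 2.22, 2.57, 3.14, 3.14, 3.14].

## Interface

Orientations are given as a unit quaternion [x, y, z, w].
In Python, from plant import manip, optics gives the robot as it stands.
- The arm moves only by the shell command python3 -m pendant 'ROWS'. ROWS is JSON, a list of rows, each a list of 7 numbers: the shift along the tool's x, y, z in cm, then the turn, a rotation vector about the tool's x, y, z in degrees, then the opening in per cent of the stroke, from 0 (shut) to 100 (fully open). In form: [[dx, dy, dz, ax, ay, az, fingers], ...]. A call has 1 to 8 rows; each row is the pose to reach, as a shift and turn from the pose commanded when the call began, along the tool's axes at that moment; what a row does not reach only later rows make up. A row lasts 1/12 s, in which the tool goes at most 41.7 mm and 7.16 degrees, less where a joint would pass 70% of its speed; a pose out of reach is approached as far as the arm can. A call with a gripper value outside its range is refused whole. The fingers move at their own pace and stop on an object; the grip force is fixed at half the most. Time passes only in rows, so rows that repeat a pose let the fingers close. It gives the time, the measured TCP pose, the force, the opening and the grip force at its end, in the units of the state.
- manip.sense(): the state, without advancing time (a new reading comes with each control period).
- optics.get_image(name): name is "scene" or "top" or "wrist"; returns the picture (480x640x3 uint8, red, green, blue); there is no depth.
- optics.camera_params(name): a dict with "fov_y" (degrees; the focal length in pixels is half the picture's height over the tangent of half this angle, whatever the lens; pixels are square), "cx", "cy" (the principal point, pixels), "R" (3x3) and "t" (3): a world point X has camera coordinates R X + t. Camera axes: x right, y down, z forward; pixel columns grow to the right and rows downward; lengths in m; the calibration is good to about 2 mm. A picture is of the moment at which its call begins: read the wrist's pose just before it. camera_params takes no time and is no camera call; for the wrist camera it gives the pose at the moment of the call.
- manip.close_job(): hands the job in; it is judged then, once.
Trained networks look in the newest picture that a camera, given by its name, has taken for a name from the list of things; names that differ only in an ending like _2 or _b are one class to them, and where a whole thing is asked for, a point or a joint stands for the part that bears it (a point fixed in the world has none). Each returns a list of dicts, best first, with "confidence" (0 to 1); they miss things now and then, are a little off and sometimes report something else, mostly with a low value. They report only what shows in the picture. A call takes as long as a camera call. They do not tell look-alikes from the thing itself.
- optics.masks_of(label, camera): "region" (480x640 bool, what is visible of it) and "box" ([left, top, right, bottom] in pixels, round what is visible of it).
- optics.mark_of(label, camera): "centre" ([row, column] in pixels: a listed point, or the origin of a listed thing).
The state is a dict: "time_s": time; "joints": joint angles; "qd": joint speeds; "joint_efforts": joint torques, N m; "position": TCP position; "tcp_rot": TCP orientation; "contact_force": force on the tool from outside, world axes, zero at the start; "wrist_torque": the same for the moment, N m; "finger_gap": finger opening in m; "gripper_force": force on a finger pad.
Only numpy, scipy, OpenCV 4.12 (cv2) and the standard library are available. Lean on these libraries where they do the work, as an engineer would, in place of code of your own. Each camera call takes 0.05 s, during which the arm holds its last target. There are 200 camera calls.

## Task

Pick the brass rod out of the wooden cradle without rolling any rod out of its notch, and lay it gently in the two V saddles of the blue V block, about a finger's width short of the red end stop; do not drop it. Let go, slide the rod along the V until its end touches the stop, then swing the keeper (the bar with the black pin) right across the rod to its limit and let go. Leave the copper and steel rods lying in their notches and everything else on the bench where it is.

Things in the scene. Friction and masses are not known exactly. Their poses are not given: they have to be found in the camera images.
- brass_rod: yellow brass rod, 18 mm diameter, 150 mm long, about 0.32 kg; it starts in one of the cradle's three notches, not always the same. Origin at its centre, y along its axis (it may be rolled about it). All three rods are alike but for colour.
- copper_rod: reddish copper rod, same size, in another notch: leave it. Origin at its centre, y along its axis.
- steel_rod: grey steel rod, same size, in another notch: leave it. Origin at its centre, y along its axis.
- cradle: fixed pale wooden cradle: base plate 200 (x) by 130 (y) by 10 mm with two upright notched boards, each 14 mm thick, centred 50 mm either side of the middle in y (86 mm clear between them), tops 46.5 mm high. Three shallow notches (7 mm deep, 24 mm wide) at x = -70, 0 and +70 mm hold the rods along y, rod axis 50 mm above the bench. A light side push rolls a rod out. Origin on the bench under its middle.
- vblock: fixed V block: blue base plate 12 mm thick, 130 mm (x from -45 to +85) by 200 mm (y from -104 to +96), with two dark steel V saddles (90 degree V, mouth 30 mm wide, 46 mm wide outside, 20 mm long along y, 52 mm high) centred at y = -52 and +52 mm, 84 mm clear between them. The rod lies along y over x = 0. The red end stop, 46 mm wide and 66 mm high, has its face at y = +75 mm. Origin on the bench, below the point home.
- home (a point): where the centre of the rod lies when it is seated in both saddles with its end against the stop: 50 mm above the bench over the V block's origin; axes as the V block's (y along the rod, pointing to the stop, z up).
- keeper (a joint): angle of the keeper, an aluminium swing bar 18 mm wide whose underside is 62 mm and top 70 mm above the bench (it clears a seated rod by 3 mm). 0: it points along the V block's -y, beside and parallel to the rod; it grows clockwise seen from above to 1.57 at its limit, where it lies straight across the rod pointing along the V block's -x. It can also go back to -0.5. It starts between -0.45 and 0.1; stiff enough to stay where it is left, about 0.5 N at the pin moves it.
- keeper_pin (a point): middle of the keeper's upright black pin, 16 mm diameter, from 70 to 112 mm above the bench (this point at 92 mm), 80 mm from the pivot axis; it moves with the keeper.
- keeper_pivot (a point): on the keeper's vertical pivot axis, 66 mm above the bench, at x = +60, y = -52 mm of the V block; a 24 mm disc and post stand here, up to 74 mm high.
- jar: bystander: small closed glass jar with green cap, 52 mm diameter, 55 mm high. Origin under its middle.
- pot: bystander: terracotta cup, 84 mm diameter, 75 mm high. Origin under its middle.
- box: bystander: small clear plastic box with white lid, 84 by 59 by 30 mm. Origin under its middle.
- hammer: bystander: hammer lying on the bench, 240 mm long. Handle to its own -x.
- bench_block: bystander: steel bench block on a black rubber foot, 76 by 76 by 22 mm. Origin under its middle.
There are look-alikes about, which are no part of the job. There is more than one size of the brass_rod; the one meant has the size given above.

How it is judged:
By the outcome, as a careful person would: the job done as asked, in the order asked, and still so for the second after the job is handed in, with the robot touching nothing.
It also fails if it takes over 62 s, if anything falls off the work surface, if the arm or the gripper's body presses on something with over 40 N, if the wrist force passes 120 N, or if a joint passes its speed limit or range.

## Working session

There is one attempt and no reset: what is moved stays moved. The work goes in short steps, Python scripts to look and compute and a shell command to move; the robot and the scene stay as the last step left them, time stands still between calls to the robot, and variables do not carry over. Pictures are saved under pics/ and viewed, at most 11 in all, crops included, and the job is handed in when it is done.

```bash
mkdir -p pics; ls; cat > h.py <<'E'
import numpy as np, cv2
from plant import manip, optics
from scipy.spatial.transform import Rotation as Ro
def ray(cam,uv,P=None):
    p=P or optics.camera_params(cam); f=240/np.tan(np.radians(p["fov_y"])/2)
    R=np.array(p["R"]);t=np.array(p["t"])
    d=R.T@np.array([(uv[0]-p["cx"])/f,(uv[1]-p["cy"])/f,1]); return -R.T@t,d
def atz(cam,uv,z,P=None):
    o,d=ray(cam,uv,P); return o+d*(z-o[2])/d[2]
def proj(cam,X,P=None):
    p=P or optics.camera_params(cam); f=240/np.tan(np.radians(p["fov_y"])/2)
    c=np.array(p["R"])@np.array(X)+np.array(p["t"]); return np.array([f*c[0]/c[2]+p["cx"],f*c[1]/c[2]+p["cy"]])
def save(cam,n):
    im=optics.get_image(cam); cv2.imwrite(f"pics/{n}.png",im[:,:,::-1]); return im
E
python3 - <<'E'
from h import *
save("top","top0");save("scene","scene0")
for c in("top","scene"):
  p=optics.camera_params(c);print(c,p["fov_y"],np.round(-np.array(p["R"]).T@p["t"],3))
zs=dict(brass_rod=.05,copper_rod=.05,steel_rod=.05,cradle=0,vblock=0,home=.05,keeper_pin=.092,keeper_pivot=.066,jar=0,pot=0,box=0,hammer=0.01,bench_block=0)
for n,z in zs.items():
  for c in("top","scene"):
    for r in optics.mark_of(n,c)[:3]:
      u=r["centre"][::-1];print(n,c,round(r["confidence"],2),np.round(u,0),np.round(atz(c,u,z),3))
E
```

```text
pics
top 48.47749520452934 [0.309 0.053 1.371]
scene 54.239441132517314 [0.931 0.593 1.084]
brass_rod top 0.68 [185. 309.] [0.367 0.394 0.05 ]
brass_rod top 0.66 [254. 271.] [0.461 0.225 0.05 ]
brass_rod top 0.62 [225. 166.] [0.734 0.306 0.05 ]
brass_rod scene 0.82 [394. 266.] [0.453 0.221 0.05 ]
brass_rod scene 0.62 [426. 250.] [0.351 0.225 0.05 ]
brass_rod scene 0.45 [465. 314.] [0.387 0.413 0.05 ]
copper_rod top 0.62 [253. 244.] [0.529 0.229 0.05 ]
copper_rod scene 0.57 [373. 284.] [0.526 0.232 0.05 ]
copper_rod scene 0.4 [202. 195.] [ 0.769 -0.24   0.05 ]
steel_rod top 0.85 [249. 216.] [0.601 0.241 0.05 ]
steel_rod scene 0.85 [348. 307.] [0.612 0.252 0.05 ]
cradle top 0.8 [254. 248.] [0.526 0.234 0.   ]
cradle scene 0.75 [371. 293.] [0.526 0.234 0.   ]
vblock top 0.8 [415. 240.] [ 0.545 -0.186  0.   ]
vblock scene 0.82 [281. 190.] [ 0.557 -0.177  0.   ]
home top 0.73 [421. 234.] [ 0.551 -0.193  0.05 ]
home top 0.4 [475. 209.] [ 0.617 -0.332  0.05 ]
home scene 0.77 [281. 176.] [ 0.548 -0.182  0.05 ]
home scene 0.54 [255. 168.] [ 0.598 -0.25   0.05 ]
keeper_pin top 0.67 [476. 211.]
[... 158 characters left out ...]
.61 [254. 167.] [ 0.603 -0.241  0.066]
keeper_pivot scene 0.21 [240. 142.] [ 0.593 -0.346  0.066]
jar top 0.88 [345. 310.] [ 0.365 -0.003  0.   ]
jar scene 0.92 [368. 202.] [ 0.366 -0.006  0.   ]
pot top 0.65 [227. 168.] [0.744 0.31  0.   ]
pot top 0.25 [452. 163.] [ 0.755 -0.292  0.   ]
pot scene 0.82 [316. 362.] [0.739 0.31  0.   ]
box top 0.85 [358. 157.] [ 0.772 -0.041 -0.   ]
box scene 0.59 [233. 258.] [ 0.777 -0.044  0.   ]
hammer top 0.74 [448. 164.] [ 0.749 -0.28   0.01 ]
hammer scene 0.73 [203. 195.] [ 0.759 -0.269  0.01 ]
bench_block top 0.94 [167. 264.] [0.485 0.458 0.   ]
bench_block scene 0.59 [443. 367.] [0.493 0.476 0.   ]
bench_block scene 0.59 [371. 292.] [0.525 0.232 0.   ]
```

View pics/top0.png

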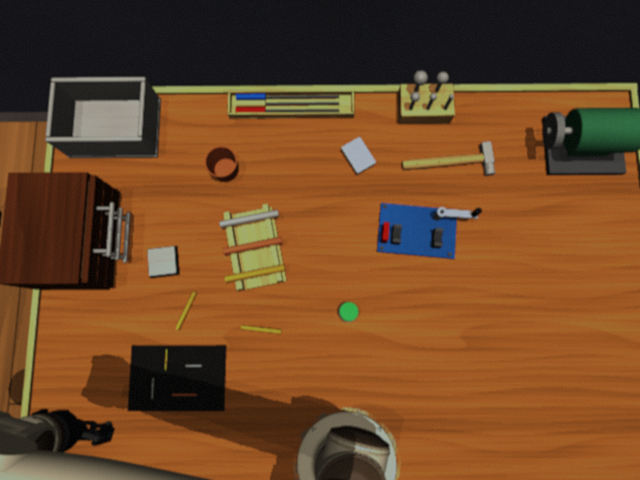

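View pics/scene0.png

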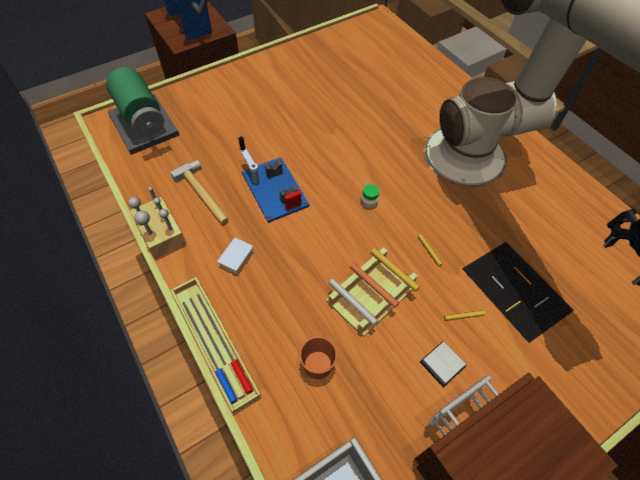

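Top view: the brass rod is in the nearest notch at about (255,274), with copper at (252,246) and steel at (249,218). The V block is at (417,231), with its red stop at (386,232) on the world +y side. The keeper pin is at (477,211). The scene view agrees, and shows the small yellow sticks on the bench, which are look-alikes.

```bash
cat >> h.py <<'E'
def row(pos,yaw_y,tilt=None):
    """row from the present pose to TCP pos with tool down and tool-y at world angle yaw_y (deg, mod 180)"""
    s=manip.sense(); R0=Ro.from_quat(s["tcp_rot"]); best=None
    for k in (0,180):
        a=np.radians(yaw_y+k); y=np.array([np.cos(a),np.sin(a),0]); z=np.array([0,0,-1.]); x=np.cross(y,z)
        rv=(R0.inv()*Ro.from_matrix(np.c_[x,y,z])).as_rotvec(degrees=True)
        if best is None or np.linalg.norm(rv)<np.linalg.norm(best): best=rv
    d=R0.inv().apply(np.array(pos)-s["position"])*100
    return np.round(d,2),np.round(best,2)
def axis(cam,label,z,P=None,near=None):
    """centre & direction (mod 180, deg) of the mask in the plane z, by min area rect"""
    out=[]
    for r in optics.masks_of(label,cam)[:3]:
        m=r["region"].astype(np.uint8); c=max(cv2.findContours(m,0,2)[0],key=cv2.contourArea)
        q=np.array([atz(cam,p,z,P)[:2] for p in c[:,0]],np.float32)*1000
        (cx,cy),(w,h),a=cv2.minAreaRect(q); a=a if w>h else a+90
        out.append((round(r["confidence"],2),round(cx,1),round(cy,1),round(max(w,h)),round(min(w,h)),round(a%180,1)))
    return out
E
python3 - <<'E'
from h import *
s=manip.sense();print(Ro.from_quat(s["tcp_rot"]).as_matrix().round(2))
p=optics.camera_params("wrist");R=np.array(p["R"]);T=Ro.from_quat(s["tcp_rot"]).as_matrix()
print("cam in tool",T.T@(-R.T@p["t"]-s["position"]),(R@T).round(2),p["fov_y"])
for c in("top","scene"):
  for n,z in(("brass_rod",.05),("copper_rod",.05),("steel_rod",.05),("vblock",.012),("keeper_pin",.066)):print(c,n,axis(c,n,z))
print(row([.46,.20,.25],8))
E
```

```text
[[-0.97  0.25 -0.  ]
 [ 0.25  0.97  0.  ]
 [ 0.    0.   -1.  ]]
cam in tool [ 7.90392216e-02 -4.12161180e-05 -1.43431691e-01] [[ 0.    1.   -0.  ]
 [-0.95 -0.   -0.31]
 [-0.31  0.    0.95]] 70.09701421661862
top brass_rod [(0.73, 364.3, 392.0, 91, 9, 155.2), (0.69, 455.9, 224.0, 150, 21, 101.7), (0.64, 319.0, 206.7, 92, 11, 83.7)]
top copper_rod [(0.73, 525.5, 231.2, 149, 18, 102.1)]
top steel_rod [(0.71, 595.4, 241.9, 151, 20, 101.6), (0.41, 608.3, -291.9, 112, 26, 89.8)]
top vblock [(0.82, 568.6, -218.8, 262, 132, 85.7)]
top keeper_pin [(0.75, 604.7, -287.8, 110, 26, 89.8)]
scene brass_rod [(0.73, 457.7, 224.8, 155, 26, 101.6), (0.66, 343.7, 229.7, 104, 17, 82.0), (0.6, 389.9, 412.9, 100, 13, 155.7)]
scene copper_rod [(0.95, 526.7, 232.7, 152, 22, 100.3)]
scene steel_rod [(0.89, 595.6, 242.4, 153, 24, 102.7)]
scene vblock [(0.68, 566.8, -251.2, 341, 134, 84.8)]
scene keeper_pin [(0.71, 600.0, -297.8, 142, 25, 83.5)]
(array([-39.63, -24.25,  -1.87]), array([ 0.  , -0.  , 67.69]))
```

```bash
python3 - <<'E'
from h import *
print(row([.457,.2245,.19],11.7))
E
```

```text
(array([-38.73, -21.95,   4.13]), array([ 0.  , -0.  , 63.99]))
```

```bash
python3 -m pendant '[[-38.7,-21.9,0,0,0,64,55],[-38.7,-21.9,0,0,0,64,55],[-38.7,-21.9,0,0,0,64,55],[-38.7,-21.9,0,0,0,64,55],[-38.7,-21.9,0,0,0,64,55],[-38.7,-21.9,0,0,0,64,55],[-38.7,-21.9,0,0,0,64,55],[-38.7,-21.9,0,0,0,64,55]]'
python3 - <<'E'
from h import *
print(row([.457,.2245,.19],11.7), manip.sense()["finger_gap"])
E
```

```text
time_s: 2.57
position: [0.3775, 0.3004, 0.2316]
tcp_rot: [0.587, 0.809, 0.0, 0.0]
contact_force: [0.8, 1.7, -0.4]
finger_gap: 0.0469
gripper_force: 0.0
(array([-9.68,  5.2 ,  4.16]), array([ 0.04, -0.02,  6.35])) 0.046870093188792976
```

```bash
python3 -m pendant '[[-9.7,5.2,4.1,0,0,6.3,55],[-9.7,5.2,4.1,0,0,6.3,55],[-9.7,5.2,4.1,0,0,6.3,55],[-9.7,5.2,4.1,0,0,6.3,55],[-9.7,5.2,4.1,0,0,6.3,55],[-9.7,5.2,4.1,0,0,6.3,55]]'
python3 - <<'E'
from h import *
P=optics.camera_params("wrist");save("wrist","w1")
print(row([.457,.2245,.19],11.7), manip.sense()["time_s"])
for n in("brass_rod","copper_rod","steel_rod"):print(n,axis("wrist",n,.05,P))
for n,z in(("brass_rod",.05),("cradle",0)):
  for r in optics.mark_of(n,"wrist")[:2]:print(n,r["confidence"],r["centre"],atz("wrist",r["centre"][::-1],z,P))
E
```

```text
time_s: 3.07
position: [0.4562, 0.2266, 0.1906]
tcp_rot: [0.629, 0.777, 0.0, -0.0]
contact_force: [-0.2, 0.6, 0.3]
finger_gap: 0.047
gripper_force: 0.0
(array([-0.28,  0.03,  0.09]), array([ 0.03, -0.02,  0.42])) 3.1167
brass_rod [(0.84, 456.0, 223.0, 155, 18, 101.1), (0.81, 334.2, 224.4, 91, 11, 83.8), (0.57, 402.4, 379.9, 31, 11, 158.5)]
copper_rod [(0.96, 524.6, 236.5, 142, 18, 101.5)]
steel_rod [(0.89, 595.7, 240.0, 155, 21, 101.9)]
brass_rod 0.86 [196.8, 178.3] [0.33580331 0.22557111 0.05      ]
brass_rod 0.82 [229.5, 318.8] [0.4570953  0.22226132 0.05      ]
cradle 0.8 [217.7, 386.5] [0.52416824 0.23423321 0.        ]
```

View pics/w1.png

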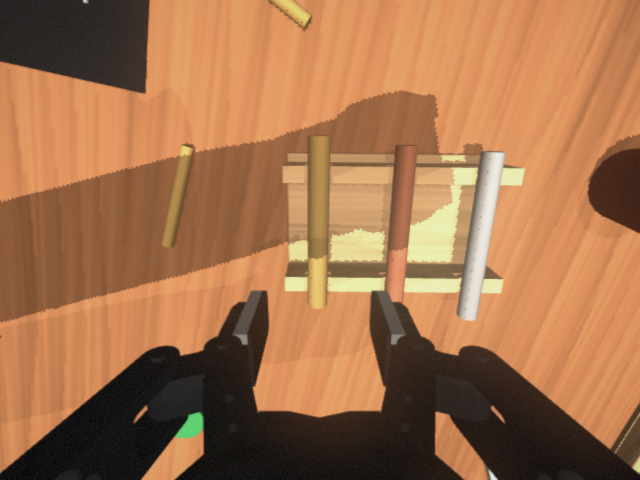

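Wrist view: the brass rod (column 318, rows 137–307) lies centred between the fingers and parallel to them. The copper rod is at column 400 and the steel at column 482. I'll descend in stages.

```bash
python3 -m pendant '[[-0.4,-0.05,4,0,0,0.2,55],[-0.4,-0.05,8,0,0,0.2,55],[-0.4,-0.05,11,0,0,0.2,55],[-0.4,-0.05,11,0,0,0.2,55],[-0.4,-0.05,11,0,0,0.2,55]]'
python3 - <<'E'
from h import *
P=optics.camera_params("wrist");save("wrist","w2")
print(row([.4565,.2225,.029],11.4), manip.sense()["position"])
for n in("brass_rod",):print(n,axis("wrist",n,.05,P))
E
```

```text
time_s: 3.78
position: [0.4558, 0.2224, 0.0799]
tcp_rot: [0.63, 0.777, -0.001, -0.001]
contact_force: [0.3, -0.2, 1.0]
finger_gap: 0.0467
gripper_force: 0.0
(array([-0.03, -0.06,  5.28]), array([ 0.05, -0.01,  0.53])) [0.4569502  0.22293114 0.0818259 ]
brass_rod [(0.89, 456.3, 221.3, 159, 18, 101.2), (0.64, 342.5, 229.0, 86, 12, 83.5)]
```

View pics/w2.png

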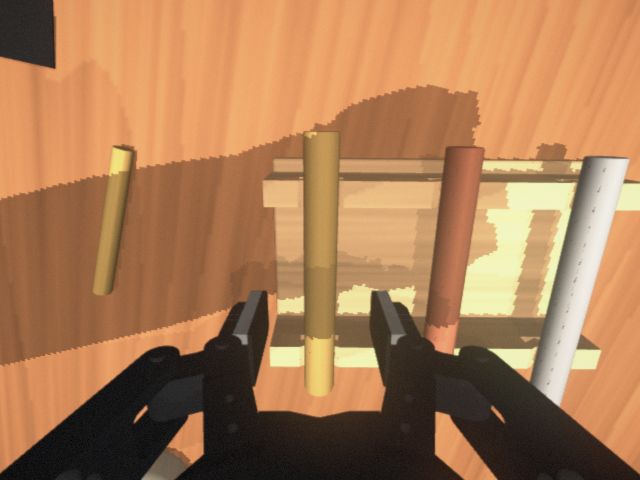

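Rod columns 303–339 still sit centred between the pads (267 and 372), and the copper rod is clear of the right finger. Going down and closing.

```bash
python3 -m pendant '[[0,-0.05,2.5,0,0,0.4,55],[0,-0.05,4.2,0,0,0.4,55],[0,-0.05,5.2,0,0,0.4,55],[0,-0.05,5.2,0,0,0.4,55],[0,-0.05,5.2,0,0,0.4,55],[0,-0.05,5.2,0,0,0.4,40]]'
python3 -m pendant '[[0,0,0,0,0,0,30],[0,0,0,0,0,0,20],[0,0,0,0,0,0,10],[0,0,0,0,0,0,5],[0,0,0,0,0,0,5],[0,0,0,0,0,0,5],[0,0,0,0,0,0,5]]'
```

```text
time_s: 4.38
position: [0.4572, 0.2229, 0.0301]
tcp_rot: [0.633, 0.774, 0.001, 0.0]
contact_force: [-1.0, 0.2, 0.0]
finger_gap: 0.0363
gripper_force: 0.0
time_s: 4.97
position: [0.4563, 0.2226, 0.0297]
tcp_rot: [0.633, 0.774, 0.0, -0.0]
contact_force: [-4.1, -0.3, 8.6]
finger_gap: 0.0164
gripper_force: 58.3
```

```bash
python3 -m pendant '[[0,0,-0.8,0,0,0,5],[0,0,-2,0,0,0,5],[0,0,-4,0,0,0,5],[0,0,-7,0,0,0,5],[0,0,-10,0,0,0,5],[0,0,-11,0,0,0,5],[0,0,-11,0,0,0,5],[0,0,-11,0,0,0,5]]'
python3 - <<'E'
from h import *
P=optics.camera_params("wrist");save("wrist","w3")
s=manip.sense();print(s["position"],s["finger_gap"],s["gripper_force"],s["contact_force"])
print(axis("wrist","brass_rod",s["position"][2]+.019,P))
for n,z in(("vblock",0),("home",.05),("keeper_pivot",.066),("keeper_pin",.092)):
  for c in("top","scene"):
    for r in optics.mark_of(n,c)[:2]:print(n,c,round(r["confidence"],2),atz(c,r["centre"][::-1],z).round(4))
E
```

```text
time_s: 5.63
position: [0.4565, 0.2224, 0.1381]
tcp_rot: [0.633, 0.774, 0.0, 0.0]
contact_force: [-0.1, 0.5, -4.0]
finger_gap: 0.0161
gripper_force: 58.7
[0.45591184 0.22217858 0.13695454] 0.016012949879716867 58.7495756149292 [-0.3679974   0.36333118 -2.99445266]
[(0.84, 453.2, 237.3, 125, 19, 101.2), (0.58, 384.7, 259.7, 48, 6, 83.8)]
vblock top 0.8 [ 0.5451 -0.1862  0.    ]
vblock scene 0.82 [ 0.5568 -0.1767  0.    ]
home top 0.73 [ 0.5509 -0.1933  0.05  ]
home top 0.4 [ 0.6167 -0.332   0.05  ]
home scene 0.77 [ 0.5481 -0.182   0.05  ]
home scene 0.54 [ 0.5976 -0.2496  0.05  ]
keeper_pivot top 0.68 [ 0.6133 -0.248   0.066 ]
keeper_pivot scene 0.61 [ 0.6034 -0.2413  0.066 ]
keeper_pivot scene 0.21 [ 0.5927 -0.3456  0.066 ]
keeper_pin top 0.67 [ 0.6001 -0.3223  0.092 ]
keeper_pin scene 0.64 [ 0.5927 -0.3228  0.092 ]
```

View pics/w3.png

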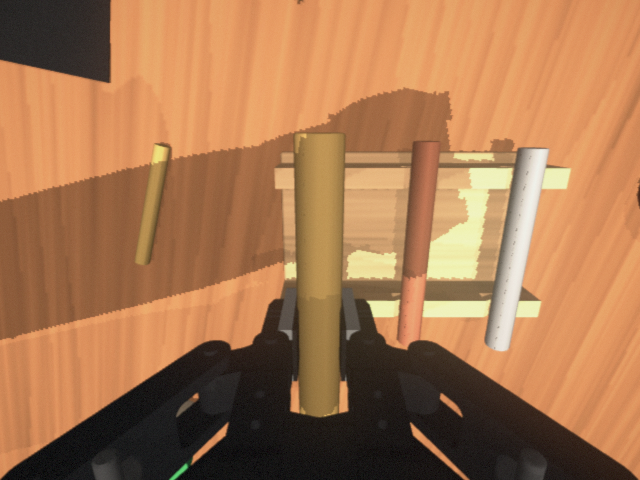

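The rod is held level and square in the pads (columns 295–345, rows 133–413), and the copper and steel rods still lie in their notches.

```bash
python3 - <<'E'
from h import *
s=manip.sense(); z=s["position"][2]+.019+.009
a=atz("wrist",(320,133),z);b=atz("wrist",(319,413),z);x=Ro.from_quat(s["tcp_rot"]).as_matrix()[:,0]
print(np.linalg.norm(a-b),((a+b)/2-s["position"])@x)
print(row([.549,-.15,.19],-4.3))
E
```

```text
0.1136087156442878 0.02069431014077325
(array([-38.34,   1.68,  -5.2 ]), array([-2.000e-02,  1.000e-02,  1.579e+01]))
```

```bash
python3 -m pendant '[[-4,0.2,-5.2,0,0,1.6,5],[-8,0.4,-5.2,0,0,3.2,5],[-12,0.5,-5.2,0,0,5,5],[-16,0.7,-5.2,0,0,6.6,5],[-20,0.9,-5.2,0,0,8.2,5],[-24,1.1,-5.2,0,0,9.9,5],[-28,1.2,-5.2,0,0,11.5,5],[-32,1.4,-5.2,0,0,13.2,5]]'
python3 -m pendant '[[-3,0.1,0,0,0,1.3,5],[-6,0.3,0,0,0,2.6,5],[-6.3,0.3,0,0,0,2.6,5],[-6.3,0.3,0,0,0,2.6,5],[-6.3,0.3,0,0,0,2.6,5]]'
python3 - <<'E'
from h import *
P=optics.camera_params("wrist");save("wrist","w4")
s=manip.sense();print(s["position"],s["finger_gap"],s["gripper_force"],s["time_s"],row([.549,-.15,.19],-4.3))
print("vb",axis("wrist","vblock",.012,P))
for n,z in(("vblock",0),("home",.05),("keeper_pivot",.066),("keeper_pin",.092)):
    for r in optics.mark_of(n,"wrist")[:2]:print(n,round(r["confidence"],2),np.round(r["centre"]),atz("wrist",r["centre"][::-1],z,P).round(4))
E
```

```text
time_s: 6.8
position: [0.5324, -0.085, 0.1905]
tcp_rot: [0.718, 0.696, 0.0, 0.0]
contact_force: [0.9, -0.5, -2.1]
finger_gap: 0.0165
gripper_force: 59.3
time_s: 7.22
position: [0.5333, -0.1457, 0.1901]
tcp_rot: [0.733, 0.68, -0.0, -0.0]
contact_force: [0.2, -0.0, -3.8]
finger_gap: 0.0157
gripper_force: 59.3
[ 0.53345944 -0.14520576  0.19027312] 0.016302539023884132 59.31697726249695 7.2667 (array([-0.36,  1.59,  0.03]), array([-0.01, -0.02,  0.03]))
vb [(0.63, 596.0, -196.1, 214, 87, 87.6)]
vblock 0.83 [246. 336.] [ 0.5485 -0.1843  0.    ]
home 0.8 [263. 341.] [ 0.5505 -0.1827  0.05  ]
keeper_pivot 0.64 [326. 408.] [ 0.606  -0.2408  0.066 ]
keeper_pin 0.88 [422. 406.] [ 0.5982 -0.3225  0.092 ]
```

View pics/w4.png

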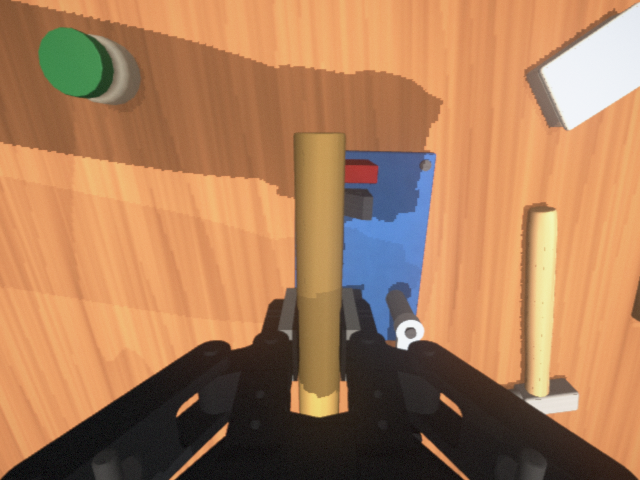

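Wrist view: the held rod is at columns 295–345. To its right are the plate corner at (435,153), the red stop at (361,172), a saddle at (357,205) and the pivot at (408,332). The network marks for home and pivot agree to about 3 mm, so I'll refine the V block pose from its edges.

```bash
cat > fit.py <<'E'
from h import *
def edges(name,cam,P,lo=(100,100,40),hi=(125,255,255)):
    im=cv2.imread(f"pics/{name}.png");m=cv2.inRange(cv2.cvtColor(im,cv2.COLOR_BGR2HSV),lo,hi)
    n,l,st,_=cv2.connectedComponentsWithStats(m);k=None
    return im,m,l,st
E
python3 - <<'E'
from fit import *
im,m,l,st=edges("top0","top",None)
# plate component nearest (417,231)
roi=np.zeros_like(m);roi[195:270,370:465]=m[195:270,370:465]
c=np.vstack(cv2.findContours(roi,0,1)[0]);h=cv2.convexHull(c)
q=np.array([atz("top",p[0],.012)[:2] for p in h],np.float32)*1000
r=cv2.minAreaRect(q);print("top plate",r,cv2.boxPoints(r).round(1))
def vb(th,c): return c
P=optics.camera_params("wrist")
im,m,l,st=edges("w4","wrist",P)
# right edge: last blue column per row; top edge: first blue row per column
R=[];T=[]
for v in list(range(170,285,3)):
    u=np.where(m[v,345:470])[0]
    if len(u):R.append(atz("wrist",(u.max()+345.5,v),.012,P)[:2])
for u in range(350,430,3):
    v=np.where(m[120:200,u])[0]
    if len(v):T.append(atz("wrist",(u,v.min()+119.5),.012,P)[:2])
for n,A in(("right",R),("top",T)):
    A=np.array(A,np.float32);L=cv2.fitLine(A,cv2.DIST_HUBER,0,.001,.001).ravel();print(n,np.degrees(np.arctan2(L[1],L[0])).round(2),L[2:].round(4),len(A))
mr=cv2.inRange(cv2.cvtColor(im,cv2.COLOR_BGR2HSV),(0,180,60),(6,255,255)); mr[:,:345]=0;mr[210:]=0
ys,xs=np.where(mr); print("red",xs.min(),xs.max(),ys.min(),ys.max(),len(xs))
for v in range(ys.min(),ys.max()+1,4): print(v,im[v,360],xs[ys==v].max() if (ys==v).any() else 0)
E
```

```text
top plate ((569.1694946289062, -190.4001922607422), (197.00262451171875, 127.63688659667969), 84.6880111694336) [[ 496.5 -282.6]
 [ 623.6 -294.4]
 [ 641.8  -98.2]
 [ 514.7  -86.4]]
right 84.38 [ 0.6369 -0.1668] 39
top -5.76 [ 0.5979 -0.092 ] 27
red 354 354 166 167 2
166 [ 52  60 168] 354
```

```bash
python3 - <<'E'
from h import *
print(row([.5481,-.2015,.09],-5.5))
E
```

```text
(array([-5.53,  1.86, 10.05]), array([0.01, 0.  , 1.28]))
```

```bash
python3 -m pendant '[[-3,1,0,0,0,0.7,5],[-5.5,1.85,0,0,0,1.3,5],[-5.5,1.85,3,0,0,1.3,5],[-5.5,1.85,6,0,0,1.3,5],[-5.5,1.85,9,0,0,1.3,5],[-5.5,1.85,10,0,0,1.3,5],[-5.5,1.85,10,0,0,1.3,5],[-5.5,1.85,10,0,0,1.3,5]]'
python3 - <<'E'
from h import *
P=optics.camera_params("wrist");save("wrist","w5")
print(manip.sense()["position"],row([.5481,-.2015,.034],-5.5))
E
```

```text
time_s: 8.18
position: [0.548, -0.2018, 0.0912]
tcp_rot: [0.741, 0.672, 0.0, 0.0]
contact_force: [0.2, -0.1, -2.1]
finger_gap: 0.0159
gripper_force: 59.5
[ 0.54860361 -0.20209665  0.09227576] (array([ 0.06, -0.07,  5.83]), array([ 0.12,  0.03, -0.08]))
```

View pics/w5.png

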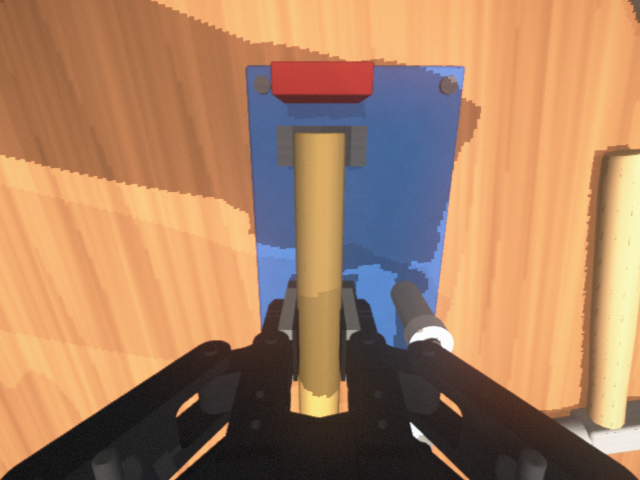

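The stop (271–373) and saddle (277–367) are centred on column 322 and the rod on 320, so I need about +1 mm in tool y. Descending.

```bash
python3 -m pendant '[[0,0.08,2,0,0,0,5],[0,0.08,4,0,0,0,5],[0,0.08,5,0,0,0,5],[0,0.08,5.5,0,0,0,5],[0,0.08,5.7,0,0,0,5],[0,0.08,5.7,0,0,0,5],[0,0.08,5.7,0,0,0,5]]'
python3 - <<'E'
from h import *
s=manip.sense();print(s["position"],s["contact_force"])
E
```

```text
time_s: 8.82
position: [0.5492, -0.2025, 0.0346]
tcp_rot: [0.741, 0.672, 0.0, 0.001]
contact_force: [0.9, 0.3, -2.1]
finger_gap: 0.0165
gripper_force: 59.6
[ 0.5492377  -0.20245437  0.03463988] [ 0.91694811  0.28334358 -2.05514534]
```

```bash
for i in 1; do python3 -m pendant '[[0,0,0.1,0,0,0,5],[0,0,0.2,0,0,0,5],[0,0,0.3,0,0,0,5],[0,0,0.3,0,0,0,5],[0,0,0.3,0,0,0,5]]';done
python3 -c "
from h import *
print(manip.sense()['contact_force'],manip.sense()['position'])"
```

```text
time_s: 9.23
position: [0.5486, -0.2022, 0.0304]
tcp_rot: [0.741, 0.672, 0.0, 0.0]
contact_force: [0.2, -1.0, -3.4]
finger_gap: 0.0159
gripper_force: 59.6
[ 0.19811633 -1.02423218 -3.41160752] [ 0.54864855 -0.20223212  0.03036499]
```

```bash
python3 -m pendant '[[0,0,0.05,0,0,0,5],[0,0,0.1,0,0,0,5],[0,0,0.1,0,0,0,5],[0,0,0.1,0,0,0,5]]'
```

```text
time_s: 9.57
position: [0.5491, -0.2024, 0.0298]
tcp_rot: [0.741, 0.672, 0.0, 0.001]
contact_force: [1.8, 0.5, 1.2]
finger_gap: 0.0161
gripper_force: 60.0
```

```bash
python3 -m pendant '[[0,0,0.05,0,0,0,5],[0,0,0.05,0,0,0,5],[0,0,0.05,0,0,0,5]]'
```

```text
time_s: 9.82
position: [0.5491, -0.2024, 0.0298]
tcp_rot: [0.741, 0.672, 0.0, 0.001]
contact_force: [0.2, 0.0, 5.7]
finger_gap: 0.016
gripper_force: 60.5
```

Seated (upward reaction, no side force). Opening.

```bash
python3 -m pendant '[[0,0,0,0,0,0,22],[0,0,0,0,0,0,28],[0,0,0,0,0,0,35],[0,0,0,0,0,0,45],[0,0,0,0,0,0,55],[0,0,0,0,0,0,55],[0,0,0,0,0,0,55]]'
python3 -m pendant '[[0,0,-2,0,0,0,55],[0,0,-4,0,0,0,55],[0,0,-8,0,0,0,55],[0,0,-11,0,0,0,55],[0,0,-13,0,0,0,55],[0,0,-13,0,0,0,40],[0,0,-13,0,0,0,20],[0,0,-13,0,0,0,0]]'
python3 - <<'E'
from h import *
P=optics.camera_params("wrist");save("wrist","w6")
s=manip.sense();print(s["position"],s["contact_force"])
print(axis("wrist","brass_rod",.05,P),axis("top","brass_rod",.05))
o=np.array([.5498,-.1841]);vx=np.array([.9954,-.0958]);vy=np.array([.0958,.9954])
for n,z in(("home",.05),("keeper_pivot",.066),("keeper_pin",.092)):
    for r in optics.mark_of(n,"wrist")[:1]:
        w=atz("wrist",r["centre"][::-1],z,P)[:2];print(n,r["centre"],w.round(4),((w-o)@vx*1000).round(1),((w-o)@vy*1000).round(1))
E
```

```text
time_s: 10.4
position: [0.5485, -0.2022, 0.0287]
tcp_rot: [0.741, 0.672, -0.0, -0.0]
contact_force: [0.8, -0.0, 0.4]
finger_gap: 0.047
gripper_force: 0.0
time_s: 11.07
position: [0.5484, -0.2021, 0.1579]
tcp_rot: [0.741, 0.672, -0.0, -0.0]
contact_force: [-0.3, 0.2, -0.4]
finger_gap: 0.011
gripper_force: 0.0
[ 0.54810473 -0.20207548  0.15742438] [ 1.03059048  0.82220937 -0.20910364]
[(0.62, 548.8, -201.6, 154, 19, 84.4)] [(0.73, 364.3, 392.0, 91, 9, 155.2), (0.69, 455.9, 224.0, 150, 21, 101.7), (0.64, 319.0, 206.7, 92, 11, 83.7)]
keeper_pivot [286.3, 400.6] [ 0.6063 -0.2429] 61.9 -53.1
```

View pics/w6.png

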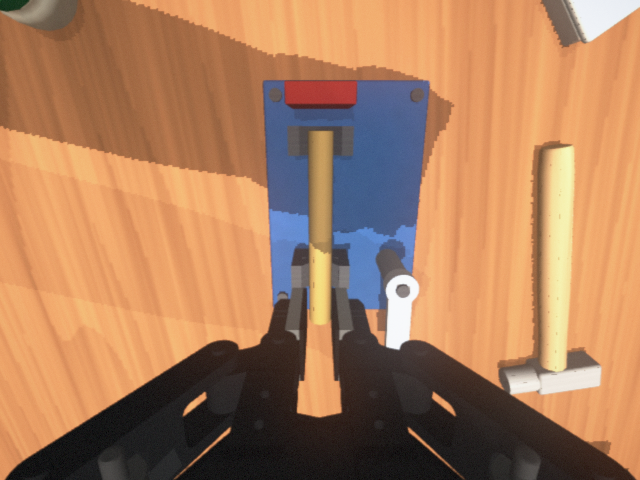

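The rod lies in both saddles (rows 131–325, column 320) about 17 mm short of the stop (face at row ~105). The keeper is parallel beside it, with its pivot at (402,290). Next: go beyond the free end with the fingers shut.

```bash
python3 -m pendant '[[-4,0,0,0,0,0,0],[-8,0,0,0,0,0,0],[-10.2,0.05,0,0,0,0,0],[-10.2,0.05,2,0,0,0,0],[-10.2,0.05,6,0,0,0,0],[-10.2,0.05,9,0,0,0,0],[-10.2,0.05,11.2,0,0,0,0],[-10.2,0.05,11.4,0,0,0,0]]'
python3 -m pendant '[[0,0,0,0,0,0,0],[0,0,0,0,0,0,0]]'
python3 - <<'E'
from h import *
P=optics.camera_params("wrist");save("wrist","w7")
s=manip.sense();print(s["position"],s["contact_force"],s["finger_gap"])
o=np.array([.5498,-.1841]);vx=np.array([.9954,-.0958]);vy=np.array([.0958,.9954]);d=s["position"][:2]-o;print(d@vx,d@vy)
print(axis("wrist","brass_rod",.05,P))
E
```

```text
time_s: 12.03
position: [0.5365, -0.3025, 0.0393]
tcp_rot: [0.741, 0.672, -0.001, -0.004]
contact_force: [0.5, 0.7, -0.0]
finger_gap: 0.0001
gripper_force: 0.0
time_s: 12.2
position: [0.5397, -0.304, 0.0463]
tcp_rot: [0.741, 0.672, 0.0, 0.001]
contact_force: [-0.0, -0.3, -0.0]
finger_gap: -0.0001
gripper_force: 0.0
[ 0.540068   -0.30425234  0.04692677] [ 0.11852634 -0.12288304  1.63231786] -0.00026963357327515274
0.0018233640070033192 -0.12053196828723717
[(0.7, 546.2, -230.1, 95, 18, 84.3)]
```

View pics/w7.png

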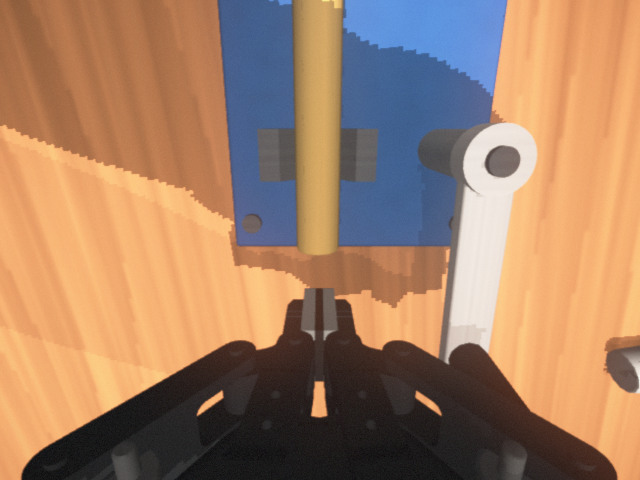

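The shut fingers (column 320) line up with the rod's free end at (318,252); the keeper, pin at about (468,350), is clear to the right. Pushing.

```bash
python3 -m pendant '[[0.5,-0.1,0.2,0,0,0,0],[1,-0.1,0.2,0,0,0,0],[1.4,-0.1,0.2,0,0,0,0],[1.7,-0.1,0.2,0,0,0,0],[2,-0.1,0.2,0,0,0,0],[2.3,-0.1,0.2,0,0,0,0],[2.6,-0.1,0.2,0,0,0,0],[2.9,-0.1,0.2,0,0,0,0]]'
python3 -m pendant '[[0.05,0,0,0,0,0,0],[0.1,0,0,0,0,0,0],[0.15,0,0,0,0,0,0],[0.2,0,0,0,0,0,0]]'
```

```text
time_s: 12.97
position: [0.5411, -0.275, 0.0431]
tcp_rot: [0.741, 0.672, -0.0, 0.0]
contact_force: [-0.5, -3.4, 2.0]
finger_gap: -0.0001
gripper_force: 1.8
time_s: 13.3
position: [0.5413, -0.2731, 0.043]
tcp_rot: [0.741, 0.672, -0.0, 0.0]
contact_force: [-0.0, -3.4, 2.2]
finger_gap: -0.0003
gripper_force: 2.0
```

Sliding at 3.4 N. Continuing in small steps until the force rises at the stop.

```bash
python3 -m pendant '[[0.05,0,0,0,0,0,0],[0.1,0,0,0,0,0,0],[0.15,0,0,0,0,0,0],[0.2,0,0,0,0,0,0],[0.2,0,0,0,0,0,0]]'
python3 -m pendant '[[0.05,0,0,0,0,0,0],[0.1,0,0,0,0,0,0],[0.15,0,0,0,0,0,0],[0.15,0,0,0,0,0,0]]'
```

```text
time_s: 13.72
position: [0.5414, -0.2708, 0.0428]
tcp_rot: [0.741, 0.672, 0.0, 0.0]
contact_force: [0.5, -3.8, 2.4]
finger_gap: -0.0001
gripper_force: 1.9
time_s: 14.05
position: [0.5416, -0.2692, 0.0428]
tcp_rot: [0.741, 0.672, 0.0, 0.0]
contact_force: [0.6, -3.5, 2.2]
finger_gap: 0.0
gripper_force: 1.8
```

```bash
python3 -m pendant '[[0.05,0,0,0,0,0,0],[0.1,0,0,0,0,0,0],[0.15,0,0,0,0,0,0],[0.15,0,0,0,0,0,0]]'
python3 - <<'E'
from h import *
P=optics.camera_params("wrist");im=save("wrist","w8")
hsv=cv2.cvtColor(im,cv2.COLOR_RGB2HSV)[:,320];print([tuple(map(int,hsv[v])) for v in range(0,40,4)])
E
```

```text
time_s: 14.38
position: [0.5415, -0.2691, 0.0428]
tcp_rot: [0.741, 0.671, -0.001, 0.001]
contact_force: [0.3, -11.3, 1.6]
finger_gap: 0.0001
gripper_force: 5.4
[(28, 105, 251), (19, 135, 219), (18, 135, 219), (18, 132, 220), (18, 135, 219), (18, 138, 216), (18, 134, 219), (18, 134, 220), (18, 132, 220), (18, 133, 219)]
```

Reaction jumped to 11 N with no further travel, so the rod is against the stop. Back off, rise and go over the keeper pin with the fingers partly open.

```bash
python3 -m pendant '[[-0.7,0,0,0,0,0,0],[-1.6,0,0,0,0,0,0],[-2,0,-3,0,0,0,0],[-2,0,-7,0,0,0,20],[-2,0,-10.5,0,0,0,45],[-3,3,-10.5,0,0,0,45],[-4.8,6.1,-10.5,0,0,0,45],[-4.8,6.1,-10.5,0,0,0,45]]'
python3 -m pendant '[[0,0,0,0,0,0,45],[0,0,0,0,0,0,45]]'
python3 - <<'E'
from h import *
P=optics.camera_params("wrist");save("wrist","w9")
s=manip.sense();print(s["position"],s["joints"])
T=Ro.from_quat(s["tcp_rot"]).as_matrix()
for n,z in(("keeper_pivot",.066),("keeper_pin",.092)):
    for r in optics.mark_of(n,"wrist")[:1]:
        w=atz("wrist",r["centre"][::-1],z,P);print(n,r["confidence"],r["centre"],w.round(4),"tool",(T.T@(w-s["position"])*100).round(2))
print(axis("wrist","brass_rod",.05,P))
E
```

```text
time_s: 15.1
position: [0.6009, -0.3239, 0.1437]
tcp_rot: [0.741, 0.672, -0.0, -0.001]
contact_force: [0.1, -0.6, -1.9]
finger_gap: 0.0386
gripper_force: 0.0
time_s: 15.27
position: [0.597, -0.3214, 0.1466]
tcp_rot: [0.741, 0.672, -0.0, -0.001]
contact_force: [0.1, -0.2, 0.4]
finger_gap: 0.0381
gripper_force: 0.0
[ 0.59690408 -0.32122513  0.14754962] [-4.93879270e-01  3.88418374e-01  3.72895705e-01  1.55655638e+00
  4.23090542e-04  1.17476105e+00]
keeper_pivot 0.56 [122.4, 321.3] [ 0.6063 -0.2395  0.066 ] tool [8.22 0.15 8.16]
keeper_pin 0.56 [260.0, 323.2] [ 0.5996 -0.3205  0.092 ] tool [0.09 0.27 5.55]
[(0.87, 547.6, -211.3, 96, 18, 84.3)]
```

View pics/w9.png

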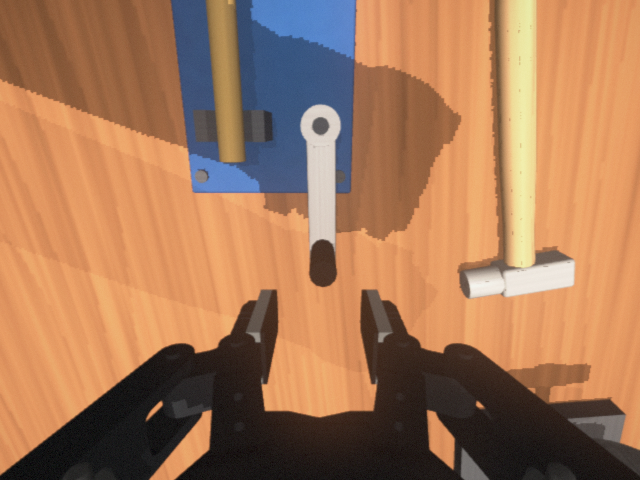

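The pin (column 322, rows 240–287) lies centrally between the open fingers (columns 275 and 362) and the keeper points straight along the tool's x, so its angle is about 0. Straddling the pin.

```bash
python3 -m pendant '[[0.1,0.15,2,0,0,0,45],[0.1,0.15,4,0,0,0,45],[0.1,0.15,6,0,0,0,45],[0.1,0.15,6.6,0,0,0,45],[0.1,0.15,6.6,0,0,0,35],[0.1,0.15,6.6,0,0,0,30],[0.1,0.15,6.6,0,0,0,30]]'
python3 - <<'E'
from h import *
for d in range(0,96,7):
  a=np.radians(d);print(d,(8*(1-np.cos(a))).round(2),(-8*np.sin(a)).round(2),end=' | ')
s=manip.sense();print(s["position"],s["finger_gap"],s["contact_force"])
E
```

```text
time_s: 16.05
position: [0.5997, -0.321, 0.0838]
tcp_rot: [0.741, 0.672, 0.0, 0.001]
contact_force: [-0.9, 0.2, -0.5]
finger_gap: 0.0258
gripper_force: 0.0
0 0.0 -0.0 | 7 0.06 -0.97 | 14 0.24 -1.94 | 21 0.53 -2.87 | 28 0.94 -3.76 | 35 1.45 -4.59 | 42 2.05 -5.35 | 49 2.75 -6.04 | 56 3.53 -6.63 | 63 4.37 -7.13 | 70 5.26 -7.52 | 77 6.2 -7.79 | 84 7.16 -7.96 | 91 8.14 -8.0 | [ 0.5997363  -0.32101406  0.0837911 ] 0.02579122853836845 [-0.89407525  0.24440387 -0.5306793 ]
```

```bash
python3 -m pendant '[[0.06,-0.97,0.2,0,0,7,30],[0.24,-1.94,0.2,0,0,14,30],[0.53,-2.87,0.2,0,0,21,30],[0.94,-3.76,0.2,0,0,28,30],[1.45,-4.59,0.2,0,0,35,30],[2.05,-5.35,0.2,0,0,42,30],[2.05,-5.35,0.2,0,0,42,30],[2.05,-5.35,0.2,0,0,42,30]]'
python3 - <<'E'
from h import *
s=manip.sense();p=s["position"][:2]-np.array([.6045,-.2416]);print(np.linalg.norm(p),Ro.from_quat(s["tcp_rot"]).as_matrix()[:,1],s["contact_force"],s["position"],s["joints"][5])
u=p/np.linalg.norm(p);vx=np.array([.9954,-.0958]);vy=np.array([.0958,.9954]);print("a tool centre",np.degrees(np.arctan2(-u@vx,-u@vy)))
E
```

```text
time_s: 16.72
position: [0.5486, -0.2954, 0.0813]
tcp_rot: [0.932, 0.363, 0.001, 0.001]
contact_force: [0.9, -0.3, -0.3]
finger_gap: 0.0257
gripper_force: 0.0
0.07757770075422665 [ 0.67724139 -0.73575761  0.00219924] [ 0.90257441 -0.34535468 -0.30274365] [ 0.54857923 -0.29536958  0.08134837] 1.9036771674335975
a tool centre 40.62614300506257
```

```bash
python3 -m pendant '[[0.06,-0.97,0,0,0,7,30],[0.24,-1.94,0,0,0,14,30],[0.53,-2.87,0,0,0,21,30],[0.94,-3.76,0,0,0,28,30],[1.45,-4.59,0,0,0,35,30],[2.05,-5.35,0,0,0,42,30],[2.55,-5.85,0,0,0,47,30],[2.55,-5.85,0,0,0,47,30]]'
python3 - <<'E'
from h import *
s=manip.sense();p=s["position"][:2]-np.array([.6045,-.2416]);print(np.linalg.norm(p),s["contact_force"],s["position"])
u=p/np.linalg.norm(p);vx=np.array([.9954,-.0958]);vy=np.array([.0958,.9954]);print("a tool centre",np.degrees(np.arctan2(-u@vx,-u@vy)))
E
```

```text
time_s: 17.38
position: [0.5281, -0.2342, 0.0805]
tcp_rot: [0.999, -0.04, 0.0, 0.0]
contact_force: [0.1, -0.0, 0.7]
finger_gap: 0.0258
gripper_force: 0.0
0.07671287977180663 [ 0.10245662 -0.03734506  0.73625869] [ 0.52814599 -0.23418847  0.08048928]
a tool centre 90.04684397632013
```

```bash
python3 -m pendant '[[0,-0.1,0,0,0,0,30],[0,-0.2,0,0,0,0,30],[0,-0.3,0,0,0,0,30],[0,-0.3,0,0,0,0,30]]'
python3 -m pendant '[[0,-0.1,0,0,0,0,30],[0,-0.15,0,0,0,0,30],[0,-0.15,0,0,0,0,30]]'
```

```text
time_s: 17.72
position: [0.5278, -0.232, 0.0799]
tcp_rot: [0.999, -0.039, 0.0, 0.0]
contact_force: [0.1, 0.3, 0.5]
finger_gap: 0.0255
gripper_force: 0.2
time_s: 17.97
position: [0.5277, -0.2303, 0.0798]
tcp_rot: [0.999, -0.04, -0.0, 0.0]
contact_force: [-0.1, -0.2, 0.6]
finger_gap: 0.0254
gripper_force: 0.2
```

```bash
python3 -m pendant '[[0,-0.1,0,0,0,0,30],[0,-0.15,0,0,0,0,30],[0,-0.15,0,0,0,0,30]]'
python3 -m pendant '[[0,-0.1,0,0,0,0,30],[0,-0.15,0,0,0,0,30],[0,-0.15,0,0,0,0,30]]'
```

```text
time_s: 18.22
position: [0.5278, -0.2288, 0.0797]
tcp_rot: [0.999, -0.04, -0.0, 0.0]
contact_force: [-0.8, -1.9, -0.5]
finger_gap: 0.026
gripper_force: 0.6
time_s: 18.47
position: [0.5278, -0.2285, 0.0798]
tcp_rot: [0.999, -0.041, -0.0, 0.001]
contact_force: [-0.6, -7.6, -0.6]
finger_gap: 0.0254
gripper_force: 4.2
```

The keeper is at its limit (7.6 N, no travel). Back to mid-slack, then lift away and check.

```bash
python3 -m pendant '[[0,0.3,0,0,0,0,34],[0,0.45,0,0,0,0,38],[0,0.4,0,0,0,0,45],[0,0.4,-2,0,0,0,45],[0,0.4,-5,0,0,0,45],[0,0.4,-9,0,0,0,45],[0,0.4,-13,0,0,0,45],[0,0.4,-15,0,0,0,45]]'
python3 -m pendant '[[-4,0,-3,0,0,0,45],[-8,0,-3,0,0,0,45],[-10,0,-3,0,0,0,45],[-10,0,-3,0,0,0,45]]'
python3 - <<'E'
from h import *
P=optics.camera_params("wrist");im=save("wrist","w10");t=save("top","top1")
o=np.array([.5498,-.1841]);vx=np.array([.9954,-.0958]);vy=np.array([.0958,.9954])
for n,z in(("keeper_pivot",.066),("keeper_pin",.092)):
  for c in("wrist","top"):
    for r in optics.mark_of(n,c)[:1]:
        w=atz(c,r["centre"][::-1],z,P if c=="wrist" else None)[:2]-o;print(n,c,np.round(r["centre"]),(w@vx*1000).round(1),(w@vy*1000).round(1))
for n in("brass_rod","copper_rod","steel_rod"):print(axis("top",n,.05))
print(axis("wrist","brass_rod",.05,P))
a=cv2.resize(t[190:300,200:500,::-1],None,fx=1.35*1.58,fy=1.35*1.58);b=im[:,:,::-1];a=cv2.resize(a,(640,235))
cv2.imwrite("pics/f.png",cv2.resize(np.vstack([b,a]),(536,600)))
E
```

```text
time_s: 19.13
position: [0.5283, -0.2312, 0.2349]
tcp_rot: [0.999, -0.04, 0.002, 0.001]
contact_force: [0.0, -0.2, 1.4]
finger_gap: 0.0385
gripper_force: 0.0
time_s: 19.47
position: [0.4249, -0.2227, 0.2619]
tcp_rot: [0.999, -0.041, 0.001, 0.0]
contact_force: [-0.6, 0.9, 0.2]
finger_gap: 0.0386
gripper_force: 0.0
keeper_pivot wrist [  3. 324.] 60.0 -52.4
keeper_pivot top [212. 446.] 62.8 -64.7
keeper_pin wrist [ 98. 322.] -16.9 -51.4
keeper_pin top [240. 440.] -16.3 -50.2
[(0.76, 552.4, -169.7, 118, 20, 84.5), (0.61, 319.1, 205.3, 94, 11, 82.9), (0.57, 365.4, 390.1, 97, 15, 157.9)]
[(0.61, 526.3, 231.9, 149, 18, 101.7), (0.17, 359.7, -7.1, 48, 46, 152.8)]
[(0.87, 595.2, 242.1, 148, 17, 101.4)]
[(0.75, 334.8, 137.9, 41, 12, 85.3), (0.73, 552.8, -164.8, 119, 18, 84.4)]
```

View pics/f.png

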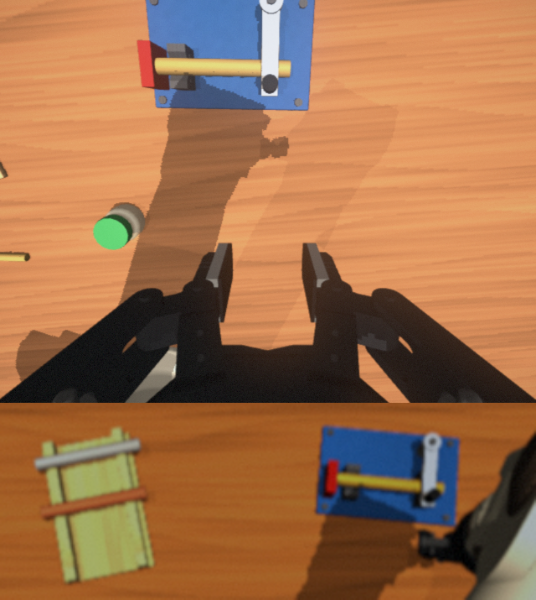

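The picture shows the rod's end at the red stop (155,66) and the keeper straight across it, pin at (270,84). The copper and steel rods are in their notches and the gripper is clear of everything.

```bash
python3 -c "
from plant import manip
print(manip.close_job())"
```

```text
the job is handed in; nothing more can be done
None
```

The brass rod is seated in both V saddles with its end against the red stop and the keeper swung across it to its limit; the copper and steel rods are still in their notches, and the job was handed in at about 20 s.

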